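# Clear the plate that jams the capacitor feed chute

### The job

A stray metal plate has dropped into the slot of the sloping feed chute and caught under the keeper, holding back the three capacitors: feel it loose by its tab without forcing it against the keeper, lift it out so that the capacitors roll down to the end stop, and lay the plate flat in the reject tray. Leave the capacitors in the chute, in a row against the stop, and leave the other things on the bench where they are.

Things in the scene. Friction and masses are not known exactly. Their poses are not given: they have to be found in the camera images.
- plate: the jammed part: a stray flat aluminium plate 8 mm thick, about 90 g, standing across the chute like a dam. Cross-shaped outline: body block 66 mm wide (y), 36 mm tall (z), with a tab 30 mm wide above it and a foot 30 mm wide below it. Origin at the centre of the body block; x is the thickness direction, z runs up to the tab. It leans a few degrees down the slope.
- plate_top (a point): middle of the top edge of the plate's tab, 52 mm along z from the plate's origin (the tab spans z = +18 to +52 mm). Only about the upper 26 mm of the tab stand clear above the keeper strips
- plate_foot (a point): middle of the bottom edge of the plate's foot (z = -18 to -39 mm), standing in the floor window
- channel: sloping channel of the gravity feed chute, grey, fixed. Origin on its floor, midway between the walls, at the middle of the window; x up the slope (20 degrees, it points roughly towards the robot, the low end lies away from it), y across, z square to the floor. Inner width 92 mm, walls 4 mm thick and 44 mm high, floor from x = -62 mm (end stop 26 mm high) to +150 mm.
- window (a point): middle of the window, at floor level: a slot in the channel floor 10.6 mm long (x), 52 mm across (y), 21 mm deep. The plate's foot (8 by 30 mm) stands in it, so the plate can be slid 11 mm to either side of the middle across the chute; the capacitors bridge it
- keeper_zone (a point): point on the channel's middle line 42 mm above the floor, over the window. Here two fixed flat aluminium keeper strips, 40 to 45 mm above the floor, 34 mm long (x), reach in from the sides, one farther than the other. The opening between them is about 71 mm wide, but its middle lies anywhere within 10 mm either side of this point: not given, find it by sight or touch
- plate_shoulder (a point): +y end of the top of the plate's body block, at plate y = +33, z = +18 mm; its twin is at y = -33. One of these shoulders is caught under a keeper strip, which blocks the plate after about 3 mm of lift. Slid across the chute until it lines up with the opening (about 5 mm wider than the body), it lifts out along the channel's z
- keeper_a: one of the two keeper strips, lying over one side wall; origin at bench level below it, about 52 mm to that side of the channel's middle. How far it reaches in is not given
- keeper_b: the keeper strip over the other side wall; origin likewise. How far it reaches in is not given
- can0: black capacitor can, a cylinder of diameter 35 mm, length 86 mm, about 110 g, lying across the chute in the row above the plate; origin at the middle of the can, y along its axis; it rolls freely. The lowest, which rests against the plate.
- can1: black capacitor can, a cylinder of diameter 35 mm, length 86 mm, about 110 g, lying across the chute in the row above the plate; origin at the middle of the can, y along its axis; it rolls freely. The middle one.
- can2: black capacitor can, a cylinder of diameter 35 mm, length 86 mm, about 110 g, lying across the chute in the row above the plate; origin at the middle of the can, y along its axis; it rolls freely. The uppermost.
- tray: grey open reject tray, outside 180 mm (x) by 140 mm (y), 34 mm high, walls 4 mm and floor about 4 mm thick, standing on the bench and fixed to it, to the left or the right of the chute; origin at the centre of its underside
- meter: black analogue multimeter, 170 by 105 mm, 62 mm high, on the other side of the chute (bystander); origin at its underside
- spare_can: spare capacitor can standing upright on the bench, diameter 35 mm, 86 mm high (bystander); origin at its underside
- jar: amber jar, diameter 60 mm, 85 mm high (bystander); origin at its underside
- screwdriver: screwdriver lying on the bench (bystander); origin at its underside
- wrench: wrench lying on the bench (bystander); origin at its underside
- adapter: black power adapter, 75 by 48 mm, 30 mm high (bystander); origin at its underside
Mind the look-alikes: they are no part of the job. What is shaped like the plate but pink is not meant.

How it is judged (in metres and radians):
At the end, for the whole second after the job is handed in: Plate flat (0.25 rad), at rest in the tray: origin within 80 mm (x), 60 mm (y) of its middle, under 25 mm above its underside. Capacitors at rest in the chute, in order: along channel x the first below -36, second below 0, third below +36 mm (at the stop: about -44, -9, +26) (x of plate in the frame of tray between -0.08 and 0.08 m and y of plate in the frame of tray between -0.06 and 0.06 m and z of plate in the frame of tray below 0.025 m and (angle between plate's own x axis and vertical below 0.25 rad or angle between plate's own x axis and vertical above 2.89 rad) and linear speed of each of plate, can0, can1, can2 below 0.02 m/s and x of can0 in the frame of channel between -0.07 and -0.036 m and z of can0 in the frame of channel between 0 and 0.027 m and x of can1 in the frame of channel between -0.07 and 0 m and z of can1 in the frame of channel between 0 and 0.027 m and x of can2 in the frame of channel between -0.07 and 0.036 m and z of can2 in the frame of channel between 0 and 0.027 m); the robot touches nothing.
It fails at once if the plate is forced against a keeper strip with more than 35 N (contact force between plate and keeper_a above 35 N or contact force between plate and keeper_b above 35 N).
It fails at once if a bystander (multimeter, spare capacitor, jar, screwdriver, wrench, adapter) is moved by more than 30 mm (distance of any of meter, spare_can, jar, screwdriver, wrench, adapter from where it was at the start of the episode above 0.03 m).
It also fails if it takes over 51 s, if anything falls off the work surface, if the arm or the gripper's body presses on something with over 40 N, if the wrist force passes 120 N, or if a joint passes its speed limit or range.

### The arm

A 6-joint arm with a two-finger parallel gripper is mounted at the origin on the work surface. World frame = base frame: x ahead of the robot, y to its left, z up, the work surface at z = 0. Lengths are in m, angles in degrees, forces in N, time in s.
With the tool pointing down it reaches from about 0.375 to 0.9 m from the base axis. Payload 3.1 kg.
Tool frame: the origin (TCP) lies at the very end of the fingers, on their centre line; the grasp point (between the pads) lies grip_point_offset behind it (grip_point_offset is the distance from the TCP to the grasp point, in m); z points along the fingers, y is the line along which they close (so a half turn about z gives the same grasp; the last joint's range is limited). The gripper opens to 87 mm and grips with 3 to 60 N. Pads are 19 mm wide; open, the fingers measure 117 mm over their backs; the gripper's body (75 mm by 190 mm) begins 51 mm behind the grasp point.
Start: joints at [-10.227, 30.224, 82.088, -0, 67.689, -10.227], TCP at [0.625, 0, 0.223] pointing down, gripper open.
Joint ranges: [-176.69, 176.69], [-43.24, 126.21], [12.49, 139.97], [-82, 262], [0, 151.66], [-163.58, 163.58]. Speed limits (degrees/s): [159.86, 159.86, 180, 180, 180, 180].

### API

Orientations are given as a 3x3 rotation matrix whose columns are the frame's x, y, z axes.
In Python, from rig import * gives the robot as it stands.
- The arm moves only by the tool move_arm, never from a script. Its argument "increments" is a list of rows, each a list of 3 entries, a list of its own where there are three numbers: the shift along the tool's x, y, z in units of 30 mm (1.0 is 30 mm), then the turn, a rotation vector about the tool's x, y, z in units of 120 degrees (1.0 is 120 degrees), then the closure, from 0 (fully open) to 1 (shut). A call has 1 to 20 rows; each row shifts and turns the commanded pose from where the row before left it, along the tool's axes as they then stand; what a row does not reach is not made up. A row lasts 1/12 s, in which the tool goes at most 41.7 mm and 7.16 degrees, less where a joint would pass 70% of its speed; a pose out of reach is approached as far as the arm can. A call with a number of a shift or a turn outside -1 to 1 is refused whole. A call with a gripper value outside its range is refused whole. The fingers move at their own pace and stop on an object; the grip force is fixed at half the most. Time passes only in rows, so rows that do not move let the fingers close. It gives the time, the measured TCP pose, the force, the opening and the grip force at its end, in the units of the state.
- read_state(): the state, without advancing time (a new reading comes with each control period).
- capture(name): name is "scene" or "side" or "wrist"; returns a dict with "img" (480x640x3 uint8, red, green, blue), "mtx" (3x3 intrinsics, pixels), "eye" and "rotation" of the camera in the world. Camera axes: x right, y down, z forward; pixel columns grow to the right and rows downward; lengths in m; the calibration is good to about 2 mm. A picture is of the moment at which its call begins. There is no depth.
- hand_in(): hands the job in; it is judged then, once.
Trained networks look in a picture, given as the dict that the camera call returned (one of the last four; its "shot" number tells which), for a name from the list of things; names that differ only in an ending like _2 or _b are one class to them, and where a whole thing is asked for, a point or a joint stands for the part that bears it (a point fixed in the world has none). Each returns a list of dicts, best first, with "confidence" (0 to 1); they miss things now and then, are a little off and sometimes report something else, mostly with a low value. They report only what shows in the picture. A call takes as long as a camera call. They do not tell look-alikes from the thing itself.
- search_frame(picture, label): "extent" ([left, top, right, bottom] as shares, 0 to 1, of the picture: columns of its width, rows of its height, round what is visible of it).
- pinpoint(picture, label): "xy" ([column, row] as shares, 0 to 1, of the picture: columns of its width, rows of its height: a listed point, or the origin of a listed thing).
The state is a dict: "time_s": time; "joint_positions": joint angles; "qvel": joint speeds; "tau": joint torques, N m; "position": TCP position; "tcp_rot": TCP orientation; "force": force on the tool from outside, world axes, zero at the start; "moment": the same for the moment, N m; "opening": opening from 0.0 (shut) to 1.0 (fully open); "grasp_force": force on a finger pad.
Only numpy, scipy, OpenCV 4.12 (cv2) and the standard library are available. Lean on these libraries where they do the work, as an engineer would, in place of code of your own. Each camera call takes 0.05 s, during which the arm holds its last target. There are 200 camera calls.

## Working session

There is one attempt and no reset: what is moved stays moved. The work goes in short steps, Python scripts to look and compute and a tool call to move; the robot and the scene stay as the last step left them, time stands still between calls to the robot, and variables do not carry over. Pictures are saved under pics/ and viewed, at most 10 in all, crops included, and the job is handed in when it is done.

Besides the shell and the picture viewer there is one more tool, called after "Emit:" as name(argument=value, ...), one argument or row to a line, values as JSON. move_arm: Moves the arm, as the interface text tells. Its arguments: {"type":"object","properties":{"increments":{"type":"array"}},"required":["increments"]}

```bash
mkdir -p pics; ls
python3 - <<'E'
from rig import *
import cv2
s=read_state(); print(s)
for n in ("scene","side","wrist"):
    c=capture(n); cv2.imwrite(f"pics/{n}0.png",c["img"][:,:,::-1]); print(n,c["mtx"].tolist(),c["eye"],c["rotation"])
    for l in ["plate","plate_top","plate_foot","plate_shoulder","window","keeper_zone","keeper_a","channel","tray","can0","meter"]:
        print(l,[(round(d["confidence"],2),(d["xy"][0]*640,d["xy"][1]*480)) for d in pinpoint(c,l)[:3]])
E
```

```text
pics
{'time_s': 0.0, 'joint_positions': array([-1.02262689e+01,  3.02777836e+01,  8.21569311e+01,  7.82212335e-04,
        6.76894790e+01, -1.02271618e+01]), 'qvel': array([ 0.13656347, -0.02174454,  0.01522506,  0.01034817, -0.06753185,
        0.13280233]), 'tau': array([-5.45745443e-04, -4.40045428e+01, -1.76593530e+01,  6.32597599e-02,
        5.83207863e-02, -1.53719384e-04]), 'position': array([6.24261780e-01, 1.77771406e-04, 2.21581298e-01]), 'tcp_rot': array([[-9.96429597e-06,  9.99997730e-01, -2.13091099e-03],
       [ 9.99999921e-01,  1.08108330e-05,  3.97254148e-04],
       [ 3.97276283e-04, -2.13090686e-03, -9.99997651e-01]]), 'force': array([0.39015286, 0.91473046, 0.54666449]), 'moment': array([0.02337715, 0.01636816, 0.02060869]), 'grasp_force': 0.0, 'opening': 0.9995068253132661}
scene [[459.90542213371276, 0.0, 320.99134722951493], [0.0, 459.90542213371276, 235.05323025468763], [0.0, 0.0, 1.0]] [ 1.17075035 -0.56224018  0.65318753] [[ 0.65695088  0.40167334 -0.63802357]
 [ 0.75390662 -0.34286172  0.56042006]
 [ 0.00635194 -0.84917864 -0.5280675 ]]
plate [(0.83, (291.
[... 2021 characters left out ...]
741927], [0.0, 373.1443375738775, 235.19451936728325], [0.0, 0.0, 1.0]] [0.6251509 0.0763579 0.3853622] [[ 9.99999605e-01  8.09005609e-04 -3.68331889e-04]
 [ 6.74300125e-04 -9.60379317e-01 -2.78695378e-01]
 [-5.79204451e-04  2.78695019e-01 -9.60379483e-01]]
plate [(0.94, (6.976, 37.488)), (0.87, (271.616, 304.416))]
plate_top [(0.92, (287.808, 198.288))]
plate_foot [(0.63, (292.416, 281.28))]
plate_shoulder [(0.94, (268.096, 228.0)), (0.84, (42.304, 71.42399999999999))]
window []
keeper_zone []
keeper_a [(0.94, (262.208, 116.976))]
channel []
tray [(0.7, (267.32800000000003, 228.48))]
can0 [(0.89, (189.696, 184.32)), (0.63, (232.70399999999998, 184.608)), (0.58, (143.296, 177.024))]
meter []
```

View pics/scene0.png

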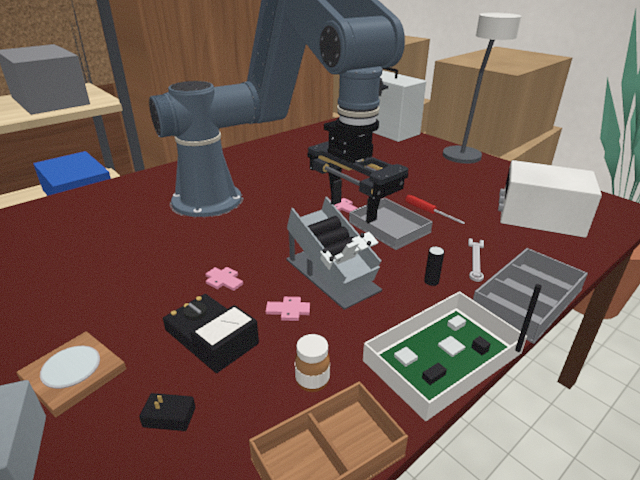

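View pics/wrist0.png

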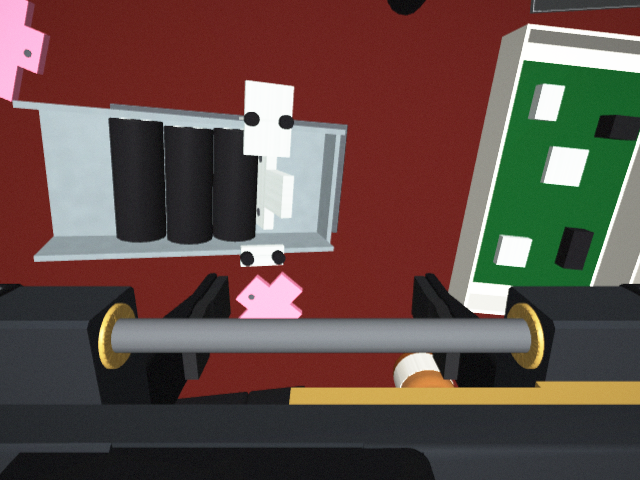

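View pics/side0.png

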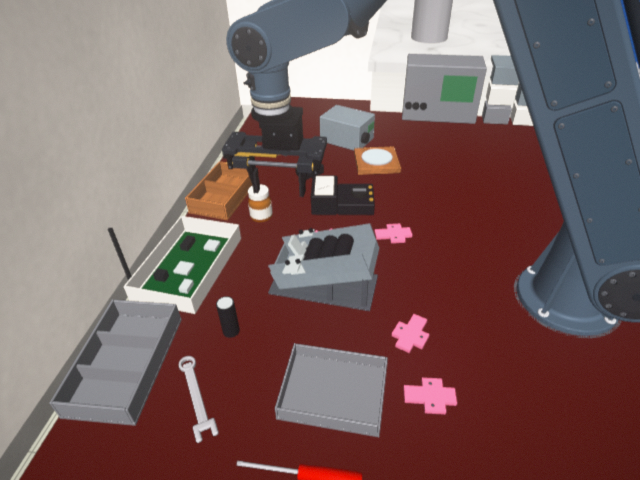

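```bash
cat > h.py <<'E'
from rig import *
import numpy as np, cv2
def ray(c,px):
    d=c["rotation"]@np.linalg.solve(c["mtx"],[px[0],px[1],1.]); return np.array(c["eye"]),d/np.linalg.norm(d)
def tri(obs):
    A=0;b=0
    for c,p in obs:
        o,d=ray(c,p);M=np.eye(3)-np.outer(d,d);A=A+M;b=b+M@o
    X=np.linalg.solve(A,b)
    return X,[np.linalg.norm(np.cross(X-ray(c,p)[0],ray(c,p)[1])) for c,p in obs]
def proj(c,X):
    v=np.array(c["rotation"]).T@(np.asarray(X)-c["eye"]); q=c["mtx"]@v; return q[:2]/q[2]
def atz(c,p,z):
    o,d=ray(c,p);return o+d*(z-o[2])/d[2]
E
python3 - <<'E'
from h import *
try: print(grip_point_offset)
except Exception as e: print(e)
S={n:capture(n) for n in("scene","side","wrist")}
def pp(n,l): return [(np.array(d["xy"])*[640,480],round(d["confidence"],2)) for d in pinpoint(S[n],l)]
for n,l in(("scene","plate_top"),("side","plate_top")): print(n,l,[(a[0].round(),a[1]) for a in pp(n,l)])
w=(287.8,198.3)
for n in("scene","side"):
    for l in("plate_top",):
        for p,c in pp(n,l):
            print(n,p.round(),c,*tri([(S["wrist"],w),(S[n],p)]))
for l in("plate_foot","window","keeper_zone"):
    print(l,*tri([(S["scene"],pp("scene",l)[1 if l=="plate_foot" else 0][0]),(S["side"],(308.6,262.1) if l=="window" else (301.3,249.7))]))
# tray outer top corners in side (z=.034)
for p in((295,346),(386,357),(380,434),(277,418)): print(atz(S["side"],p,.034).round(3))
for n in S:
    c=S[n]["img"]
import sys
c=S["wrist"]["img"][60:280,10:370]; cv2.imwrite("pics/wc.png",cv2.resize(c[:,:,::-1],None,fx=2.2,fy=2.2,interpolation=cv2.INTER_CUBIC))
E
```

```text
0.0187
scene plate_top [(array([351., 243.]), 0.79), (array([352., 213.]), 0.75), (array([339., 242.]), 0.65), (array([265., 308.]), 0.61)]
side plate_top [(array([406., 390.]), 0.95), (array([420., 316.]), 0.74), (array([289., 240.]), 0.7), (array([376., 233.]), 0.58), (array([314., 256.]), 0.37), (array([310., 263.]), 0.3)]
scene [351. 243.] 0.79 [0.60043273 0.02694298 0.12617524] [np.float64(0.001890491578270123), np.float64(0.0018904915782702186)]
scene [352. 213.] 0.75 [0.60035898 0.03428807 0.19234382] [np.float64(0.009545387940363036), np.float64(0.009545387940363144)]
scene [339. 242.] 0.65 [0.58982753 0.01750221 0.12224484] [np.float64(0.015110778098333378), np.float64(0.01511077809833343)]
scene [265. 308.] 0.61 [ 0.53197021 -0.06690174 -0.06266782] [np.float64(0.07849350270316713), np.float64(0.07849350270316705)]
side [406. 390.] 0.95 [ 0.4125492  -0.11639997 -0.6278376 ] [np.float64(0.12140035520113604), np.float64(0.12140035520113603)]
side [420. 316.] 0.74 [ 0.439294   -0.0183049  -0.13901027] [np.float64(0.1384383986128972), np.float64(0.13843839861289717)]
side [289.
[... 215 characters left out ...]
t64(0.09017824777329758)]
side [314. 256.] 0.37 [0.57678681 0.00751969 0.05142757] [np.float64(0.01943442731773209), np.float64(0.019434427317732057)]
side [310. 263.] 0.3 [0.58119502 0.00518107 0.02754763] [np.float64(0.012632207300855623), np.float64(0.012632207300855465)]
plate_foot [0.53625878 0.06723167 0.16136364] [np.float64(0.039427539486544406), np.float64(0.03942753948654448)]
window [0.56292127 0.03676213 0.06662129] [np.float64(0.0008253471117962163), np.float64(0.000825347111796287)]
keeper_zone [0.57865475 0.03426106 0.09830249] [np.float64(0.0002302661270721575), np.float64(0.00023026612707225855)]
[0.555 0.239 0.034]
[0.382 0.24  0.034]
[0.384 0.391 0.034]
[0.555 0.388 0.034]
```

View pics/wc.png

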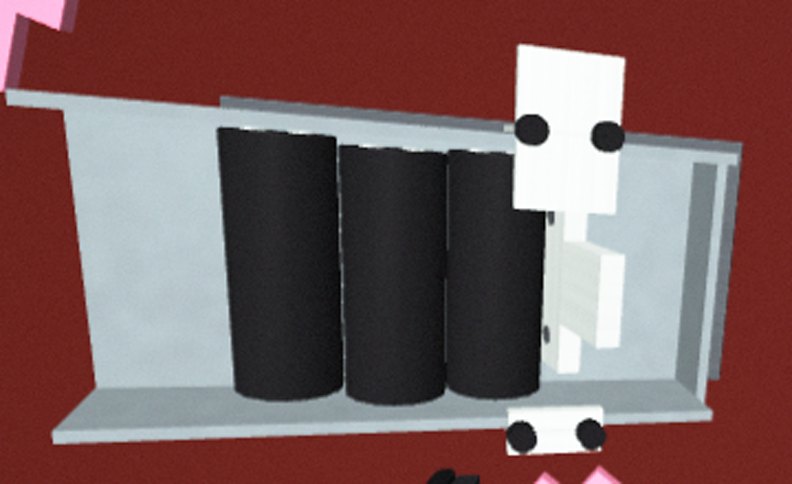

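```bash
cat > fit.py <<'E'
from h import *
from scipy.optimize import least_squares
from scipy.spatial.transform import Rotation as R
c=capture("wrist")
f=lambda u,v:np.array([u/2.2+10,v/2.2+60])
P=[((150,-46,0),(67,108)),((150,46,0),(97,387)),((-62,46,0),(677,380)),((150,50,44),(53,442)),((150,-50,44),(6,90)),
((-66,50,44),(711,418)),((-66,-50,44),(740,146)),((-66,-46,26),(727,165)),((-66,46,26),(701,405))]
X=np.array([a for a,_ in P])/1000.; U=np.array([f(*b) for _,b in P])
def rot(yaw,sl): # channel->world
    return R.from_euler('z',yaw).as_matrix()@np.array([[-np.cos(sl),0,np.sin(sl)],[0,-1,0],[np.sin(sl),0,np.cos(sl)]])
S=np.radians(20)
def res(p): return np.concatenate([proj(c,p[:3]+rot(p[3],S)@x)-u for x,u in zip(X,U)])
r=least_squares(res,[.563,.037,.067,0],x_scale=[.01,.01,.01,.1],loss='soft_l1')
p=r.x;Rc=rot(p[3],S)
print(p[:3],np.degrees(p[3]));print(r.fun.reshape(-1,2).round(1).tolist())
def inch(px,z): # pixel -> channel coords at channel height z (mm)
    o,d=ray(c,f(*px)); o=Rc.T@(o-p[:3]);d=Rc.T@d; return (o+d*(z/1000-o[2])/d[2])*1000
for n,px,z in (("kU",(514,208),45),("kU",(614,213),45),("kUo",(517,44),45),("kUo",(625,58),45),("kL",(508,407),45),("kL",(602,405),45),("tab",(624,253),70),("tab",(621,346),70),("tab",(600,250),70),("tab",(597,346),70),("shL",(578,373),36),("shL",(549,370),36)):
    print(n,inch(px,z).round(1))
E
python3 fit.py
```

```text
[0.56572686 0.03016694 0.06071625] -4.934677156301482
[[-1.5, -0.0], [-0.3, -0.2], [-2.5, -0.9], [0.4, -0.0], [0.3, 0.1], [2.7, 0.6], [1.9, 4.5], [-1.4, -0.0], [0.2, -4.2]]
kU [ 15.4 -27.   45. ]
kU [-18.8 -27.3  45. ]
kUo [ 15.9 -77.5  45. ]
kUo [-19.3 -77.5  45. ]
kL [15.5 42.3 45. ]
kL [-18.8  42.5  45. ]
tab [-16. -17.  70.]
tab [-17.1  13.7  70. ]
tab [ -8.  -17.7  70. ]
tab [-8.9 13.7 70. ]
shL [-11.3  32.7  36. ]
shL [-0.4 31.4 36. ]
```

```bash
cat >> fit.py <<'E'
import json
a=np.radians(7)
pz=Rc@np.array([-np.sin(a),0,np.cos(a)]); py=-Rc[:,1]
Rt=np.column_stack([py,np.cross(-pz,py),-pz])
top=p[:3]+Rc@np.array([-12.5,-1.8,70])/1000
g=top-.028*pz
np.savez("m.npz",Rc=Rc,p=p[:3],Rt=Rt,top=top,g=g)
print("top",top,"g",g,"Rt",Rt)
E
cat >> h.py <<'E'
def plan(T,Rt):
    from scipy.spatial.transform import Rotation as R
    s=read_state(); r=s["tcp_rot"]
    print("pos",s["position"].round(4),"shift in target tool axes, units",(Rt.T@(T-s["position"])/.03).round(3),"in current",(r.T@(T-s["position"])/.03).round(3),"turn",(R.from_matrix(r.T@Rt).as_rotvec(degrees=True)/120).round(4),"F",s["force"].round(1),"op",round(s["opening"],3),"t",s["time_s"])
E
python3 fit.py | tail -5
python3 - <<'E'
from h import *
m=np.load("m.npz"); plan(m["g"]-.06*m["Rt"][:,2],m["Rt"])
E
```

```text
shL [-11.3  32.7  36. ]
shL [-0.4 31.4 36. ]
top [0.60143708 0.02889046 0.12221942] g [0.58877247 0.02998393 0.09727124] Rt [[ 0.08601994  0.88770393 -0.45230775]
 [ 0.99629342 -0.07664432  0.03905223]
 [-0.         -0.4539905  -0.89100652]]
pos [0.625  0.     0.2225] shift in target tool axes, units [0.891 0.748 2.305] in current [ 0.92  -0.302  2.394] turn [0.2248 0.0097 0.0404] F [-0.8  0.4  0.1] op 1.004 t 2.4
```

Emit:
move_arm(
  increments=[
    [[0,0,0],[0,0,0.04],0.4],
    [[0,0,0],[0.056,0,0],0.4],
    [[0,0,0],[0.056,0,0],0.4],
    [[0,0,0],[0.056,0,0],0.4],
    [[0,0,0],[0.056,0,0],0.4],
    [[0.22,0.19,0.4],[0,0,0],0.4],
    [[0.22,0.19,0.4],[0,0,0],0.4],
    [[0.22,0.19,0.4],[0,0,0],0.4],
    [[0.22,0.18,0.4],[0,0,0],0.4],
    [[0,0,0],[0,0,0],0.4],
    [[0,0,0],[0,0,0],0.4],
  ],
)

```text
time_s: 3.32
position: [0.6241, 0.0275, 0.1692]
tcp_rot: [[0.082, 0.888, -0.452], [0.997, -0.073, 0.037], [-0.0, -0.454, -0.891]]
force: [0.7, 0.1, 0.2]
opening: 0.601
grasp_force: 0.0
```

Run:
```python
from h import *
m=np.load("m.npz"); plan(m["g"],m["Rt"])
c=capture("wrist")
cv2.imwrite("pics/w1.png",c["img"][:,:,::-1])
for k in((17,-27,45),(-17,-27,45),(17,42.4,45),(-17,42.4,45),(-12.5,-16.8,70),(-12.5,13.2,70),(-62,46,0)): print(k,proj(c,m["p"]+m["Rc"]@np.array(k)/1000).round(1))
```

```text
pos [0.6241 0.0275 0.1692] shift in target tool axes, units [-0.018  0.035  2.672] in current [-0.013  0.034  2.672] turn [0.0001 0.0008 0.0016] F [0.7 0.1 0.2] op 0.601 t 3.3167
(17, -27, 45) [283.2 207.4]
(-17, -27, 45) [334.2 208.9]
(17, 42.4, 45) [285.6 302.3]
(-17, 42.4, 45) [332.8 305.1]
(-12.5, -16.8, 70) [322.8 234.1]
(-12.5, 13.2, 70) [322.6 280.5]
(-62, 46, 0) [393.2 287.1]
```

View pics/w1.png

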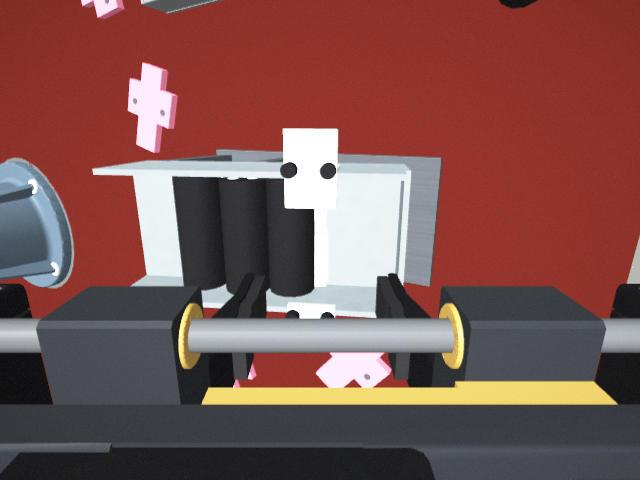

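The wrist view shows the plate edge-on (cols 314–329), the far-reaching keeper edge at (284..337, 208), and the fingers centred at col ~320: agreement with the fit. Descending.

Emit:
move_arm(
  increments=[
    [[0,0.01,0.4],[0,0,0],0.4],
    [[0,0.01,0.4],[0,0,0],0.4],
    [[0,0.01,0.4],[0,0,0],0.4],
    [[0,0,0.4],[0,0,0],0.4],
    [[0,0,0.4],[0,0,0],0.4],
    [[0,0,0.3],[0,0,0],0.4],
    [[0,0,0.2],[0,0,0],0.4],
    [[0,0,0.15],[0,0,0],0.4],
    [[0,0,0],[0,0,0],0.4],
  ],
)

```text
time_s: 4.12
position: [0.5901, 0.0293, 0.0981]
tcp_rot: [[0.084, 0.889, -0.451], [0.996, -0.075, 0.038], [-0.0, -0.453, -0.892]]
force: [-0.6, -0.1, -0.8]
opening: 0.603
grasp_force: 0.0
```

Run:
```python
from h import *
m=np.load("m.npz"); plan(m["g"],m["Rt"])
c=capture("wrist"); c2=capture("scene"); c3=capture("side")
a=cv2.resize(c["img"][120:360,200:440],(400,400)); b=cv2.resize(c2["img"][180:300,290:410],(400,400),interpolation=cv2.INTER_CUBIC)
cv2.imwrite("pics/w2.png",np.hstack([a,b])[:,:,::-1])
```

```text
pos [0.5901 0.0293 0.0981] shift in target tool axes, units [ 0.017 -0.029  0.046] in current [ 0.017 -0.029  0.046] turn [0.0008 0.0005 0.0009] F [-0.6 -0.1 -0.8] op 0.603 t 4.1167
```

View pics/w2.png

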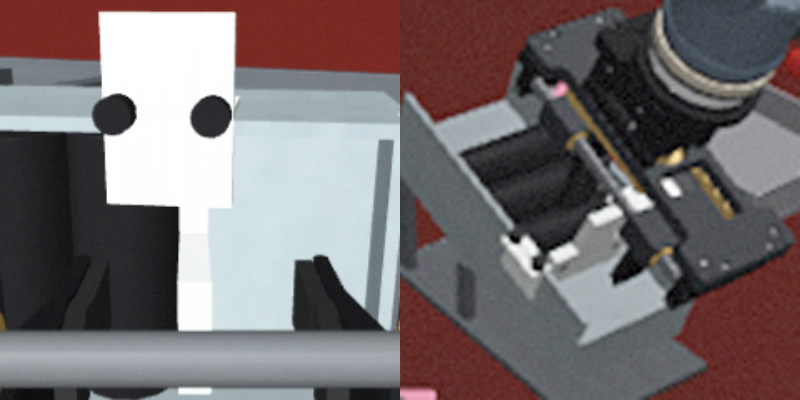

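The wrist crop shows the tab (cols 178–212) between the fingers (108 and 294), nearly centred. Closing.

Emit:
move_arm(
  increments=[
    [[0,-0.02,0],[0,0,0],0.6],
    [[0,0,0],[0,0,0],0.8],
    [[0,0,0],[0,0,0],0.95],
    [[0,0,0],[0,0,0],1],
    [[0,0,0],[0,0,0],1],
    [[0,0,0],[0,0,0],1],
  ],
)

```text
time_s: 4.77
position: [0.5901, 0.0295, 0.0985]
tcp_rot: [[0.084, 0.889, -0.45], [0.996, -0.075, 0.038], [-0.0, -0.452, -0.892]]
force: [0.0, -0.2, 0.9]
opening: 0.235
grasp_force: 0.0
```

Emit:
move_arm(
  increments=[
    [[0,0,0],[0,0,0],1],
    [[0,0,0],[0,0,0],1],
    [[0,0,0],[0,0,0],1],
    [[0,0,0],[0,0,0],1],
  ],
)

```text
time_s: 5.1
position: [0.5884, 0.0296, 0.0993]
tcp_rot: [[0.084, 0.887, -0.454], [0.997, -0.074, 0.038], [-0.0, -0.456, -0.89]]
force: [-4.0, -0.5, 5.7]
opening: 0.092
grasp_force: 29.9
```

Emit:
move_arm(
  increments=[
    [[0,-0.05,0],[0,0,0],1],
    [[0,0,-0.03],[0,0,0],1],
    [[-0.07,0,0],[0,0,0],1],
    [[-0.07,0,0],[0,0,0],1],
    [[-0.07,0,0],[0,0,0],1],
    [[0,0,0],[0,0,0],1],
  ],
)

```text
time_s: 5.6
position: [0.5879, 0.0257, 0.0998]
tcp_rot: [[0.086, 0.888, -0.452], [0.996, -0.074, 0.043], [0.005, -0.454, -0.891]]
force: [-2.8, 5.8, 1.3]
opening: 0.086
grasp_force: 29.8
```

Emit:
move_arm(
  increments=[
    [[-0.05,0,0],[0,0,0],1],
    [[-0.05,0,0],[0,0,0],1],
    [[0,0,0],[0,0,0],1],
    [[0,0,0],[0,0,0],1],
  ],
)

```text
time_s: 5.93
position: [0.5877, 0.0229, 0.0998]
tcp_rot: [[0.085, 0.888, -0.452], [0.996, -0.074, 0.043], [0.005, -0.454, -0.891]]
force: [-2.7, 6.3, 1.5]
opening: 0.087
grasp_force: 29.8
```

Run:
```python
from h import *
m=np.load("m.npz"); plan(m["g"],m["Rt"])
```

```text
pos [0.5877 0.0229 0.0998] shift in target tool axes, units [0.24  0.053 0.069] in current [0.239 0.054 0.07 ] turn [ 0.     -0.002   0.0014] F [-2.7  6.3  1.5] op 0.087 t 5.9333
```

Emit:
move_arm(
  increments=[
    [[-0.05,0,0],[0,0,0],1],
    [[-0.04,0,0],[0,0,0],1],
    [[0,0,0],[0,0,0],1],
    [[0,0,0],[0,0,0],1],
  ],
)

```text
time_s: 6.27
position: [0.5875, 0.0203, 0.0998]
tcp_rot: [[0.085, 0.888, -0.452], [0.996, -0.074, 0.043], [0.005, -0.454, -0.891]]
force: [-2.5, 6.1, 2.6]
opening: 0.088
grasp_force: 29.9
```

Run:
```python
from h import *
m=np.load("m.npz"); plan(m["g"],m["Rt"])
print("channel z in tool axes",read_state()["tcp_rot"].T@m["Rc"][:,2])
c=capture("wrist")
a=cv2.resize(c["img"][140:360,210:430],(600,600),interpolation=cv2.INTER_CUBIC)
cv2.imwrite("pics/w3.png",a[:,:,::-1])
```

```text
pos [0.5875 0.0203 0.0998] shift in target tool axes, units [0.324 0.053 0.069] in current [0.324 0.054 0.07 ] turn [ 0.     -0.0021  0.0015] F [-2.5  6.1  2.6] op 0.088 t 6.2667
channel z in tool axes [ 0.00477418 -0.12177809 -0.99254587]
```

View pics/w3.png

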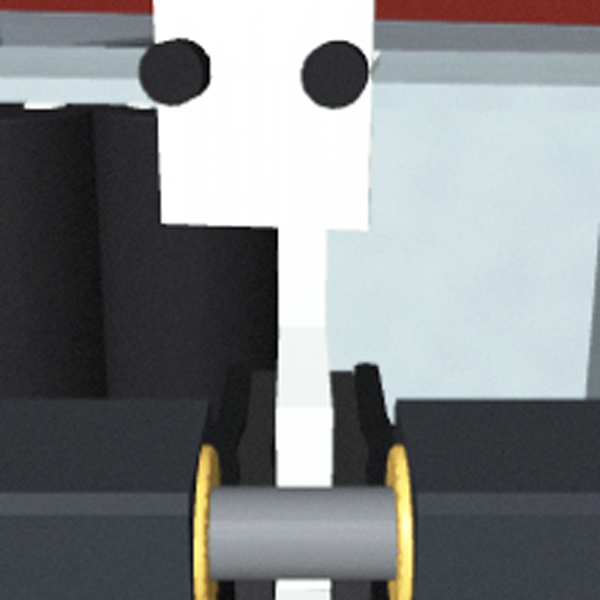

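The tab is held firmly between the pads. I back off the sideways preload, then lift gently in small steps.

Emit:
move_arm(
  increments=[
    [[0.08,0,0],[0,0,0],1],
    [[0,-0.01,-0.07],[0,0,0],1],
    [[0,-0.01,-0.07],[0,0,0],1],
    [[0,0,0],[0,0,0],1],
    [[0,0,0],[0,0,0],1],
  ],
)

```text
time_s: 6.73
position: [0.5893, 0.0198, 0.1037]
tcp_rot: [[0.084, 0.888, -0.451], [0.996, -0.075, 0.038], [0.0, -0.453, -0.892]]
force: [-4.1, 1.4, -1.9]
opening: 0.092
grasp_force: 29.9
```

Emit:
move_arm(
  increments=[
    [[0,-0.01,-0.06],[0,0,0],1],
    [[0,-0.01,-0.06],[0,0,0],1],
    [[0,0,0],[0,0,0],1],
  ],
)

```text
time_s: 6.98
position: [0.5912, 0.0194, 0.1078]
tcp_rot: [[0.084, 0.889, -0.45], [0.996, -0.075, 0.037], [-0.0, -0.451, -0.892]]
force: [-2.2, 0.8, -1.7]
opening: 0.092
grasp_force: 29.9
```

Emit:
move_arm(
  increments=[
    [[0,-0.02,-0.12],[0,0,0],1],
    [[0,-0.02,-0.12],[0,0,0],1],
    [[0,-0.02,-0.12],[0,0,0],1],
    [[0,0,0],[0,0,0],1],
  ],
)

```text
time_s: 7.32
position: [0.5965, 0.0189, 0.1189]
tcp_rot: [[0.084, 0.892, -0.445], [0.996, -0.075, 0.037], [-0.001, -0.446, -0.895]]
force: [2.0, -0.4, -2.7]
opening: 0.09
grasp_force: 30.0
```

Emit:
move_arm(
  increments=[
    [[0,-0.03,-0.25],[0,0,0],1],
    [[0,-0.03,-0.3],[0,0,0],1],
    [[0,-0.03,-0.4],[0,0,0],1],
    [[0,-0.04,-0.5],[0,0,0],1],
    [[0,-0.04,-0.5],[0,0,0],1],
    [[0,-0.04,-0.5],[0,0,0],1],
    [[0,-0.04,-0.5],[0,0,0],1],
    [[0,0,0],[0,0,0],1],
    [[0,0,0],[0,0,0],1],
  ],
)

```text
time_s: 8.07
position: [0.6279, 0.0166, 0.2019]
tcp_rot: [[0.084, 0.89, -0.448], [0.996, -0.075, 0.037], [-0.0, -0.45, -0.893]]
force: [-0.3, 0.8, -1.2]
opening: 0.09
grasp_force: 30.0
```

Run:
```python
from h import *
s=read_state();print(s["position"],s["force"])
c=capture("side");c2=capture("scene")
print([ (np.round(np.array(d["xy"])*[640,480]),d["confidence"]) for d in pinpoint(c2,"can0")])
cv2.imwrite("pics/s4.png",np.hstack([cv2.resize(i["img"][a:b,l:r],(400,400),interpolation=cv2.INTER_CUBIC) for i,a,b,l,r in((c,140,440,200,500),(c2,140,320,250,430))])[:,:,::-1])
# tray centre
print([ (np.round(np.array(d["xy"])*[640,480]),d["confidence"],atz(c,np.array(d["xy"])*[640,480],0).round(3)) for d in pinpoint(c,"tray")])
```

```text
[0.62790548 0.01661092 0.20193251] [-0.31858149  0.79113501 -1.22961993]
[(array([338., 248.]), 0.91), (array([353., 266.]), 0.72), (array([435., 214.]), 0.62), (array([346., 256.]), 0.57), (array([212., 335.]), 0.53)]
[(array([335., 389.]), 0.81, array([ 0.47 ,  0.298, -0.   ])), (array([228., 330.]), 0.54, array([0.707, 0.193, 0.   ]))]
```

View pics/s4.png

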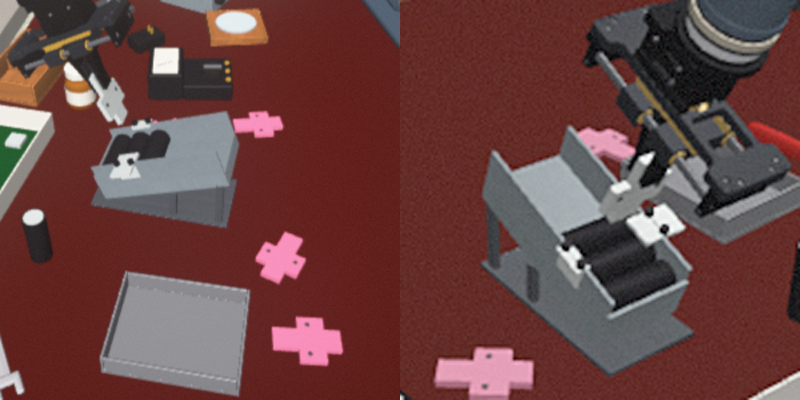

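```bash
cat > t.py <<'E'
from h import *
from scipy.spatial.transform import Rotation as R
m=np.load("m.npz"); s=read_state(); Rt=s["tcp_rot"]@R.from_euler('x',13.2,degrees=True).as_matrix()
z=Rt[:,2]; foot=np.array([.438,.309,.006]); T=foot-.063*z
print("T",T.round(3),"z",z.round(3),"radius"); 
for h in (.08,0): plan(T+[0,0,h],Rt)
print("world up in cur/target tool",s["tcp_rot"].T[:,2].round(3),Rt.T[:,2].round(3), "world y in cur", s["tcp_rot"].T[:,1].round(3))
E
python3 t.py
```

```text
T [0.479 0.306 0.054] z [-0.644  0.054 -0.763] radius
pos [0.6262 0.0169 0.1995] shift in target tool axes, units [ 9.178 -2.951  5.352] in current [ 9.178 -4.095  4.536] turn [ 0.11 -0.   -0.  ] F [-0.1 -1.1 -0.8] op 0.091 t 8.2667
pos [0.6262 0.0169 0.1995] shift in target tool axes, units [ 9.178 -1.228  7.387] in current [ 9.178 -2.883  6.912] turn [ 0.11 -0.   -0.  ] F [-0.1 -1.1 -0.8] op 0.091 t 8.2667
world up in cur/target tool [ 0.    -0.454 -0.891] [ 0.    -0.646 -0.763] world y in cur [ 0.996 -0.074  0.038]
```

Emit:
move_arm(
  increments=[
    [[0,-0.25,-0.5],[0,0,0],1],
    [[0,-0.25,-0.5],[0,0,0],1],
    [[0.3,-0.25,-0.5],[0,0,0],1],
    [[0.57,0,0],[0,0,0],1],
    [[0.57,0,0],[0,0,0],1],
    [[0.57,0,0],[0,0,0],1],
    [[0.57,0,0],[0,0,0],1],
    [[0.57,0,0],[0,0,0],1],
    [[0.57,-0.3,0.5],[0,0,0],1],
    [[0.57,-0.3,0.5],[0,0,0],1],
    [[0.57,-0.3,0.5],[0,0,0],1],
    [[0.57,-0.3,0.5],[0,0,0],1],
    [[0.57,-0.3,0.5],[0,0,0],1],
    [[0.57,-0.3,0.5],[0,0,0],1],
    [[0.57,-0.3,0.5],[0,0,0],1],
    [[0.57,-0.3,0.5],[0,0,0],1],
    [[0.57,-0.3,0.5],[0,0,0],1],
    [[0.5,-0.3,0.5],[0,0,0],1],
    [[0.3,-0.2,0.3],[0,0,0],1],
    [[0,0,0],[0,0,0],1],
  ],
)

```text
time_s: 9.93
position: [0.4896, 0.3038, 0.1507]
tcp_rot: [[0.08, 0.887, -0.456], [0.997, -0.071, 0.035], [-0.001, -0.457, -0.89]]
force: [0.4, -0.5, -0.4]
opening: 0.091
grasp_force: 30.0
```

Emit:
move_arm(
  increments=[
    [[0,0,0],[0.055,0,0],1],
    [[0,0,0],[0.055,0,0],1],
    [[0,0,0],[0,0,0],1],
  ],
)

```text
time_s: 10.18
position: [0.4959, 0.2999, 0.1485]
tcp_rot: [[0.086, 0.76, -0.644], [0.996, -0.067, 0.054], [-0.002, -0.646, -0.763]]
force: [0.8, -0.1, -2.1]
opening: 0.089
grasp_force: 30.0
```

```bash
sed -i "s/'x',13.2/'x',0/" t.py; python3 t.py
```

```text
T [0.479 0.306 0.054] z [-0.644  0.054 -0.763] radius
pos [0.4959 0.2999 0.1485] shift in target tool axes, units [ 0.142 -0.143  0.749] in current [ 0.142 -0.143  0.749] turn [0. 0. 0.] F [ 0.8 -0.1 -2.1] op 0.089 t 10.1833
pos [0.4959 0.2999 0.1485] shift in target tool axes, units [0.148 1.58  2.784] in current [0.148 1.58  2.784] turn [0. 0. 0.] F [ 0.8 -0.1 -2.1] op 0.089 t 10.1833
world up in cur/target tool [-0.002 -0.646 -0.763] [-0.002 -0.646 -0.763] world y in cur [ 0.996 -0.067  0.054]
```

Emit:
move_arm(
  increments=[
    [[0.03,0.23,0.43],[0,0,0],1],
    [[0.03,0.23,0.43],[0,0,0],1],
    [[0.03,0.23,0.43],[0,0,0],1],
    [[0.03,0.23,0.43],[0,0,0],1],
    [[0.02,0.23,0.43],[0,0,0],1],
    [[0,0.23,0.4],[0,0,0],1],
    [[0,0,0],[0,0,0],1],
  ],
)

```text
time_s: 10.77
position: [0.4748, 0.3062, 0.065]
tcp_rot: [[0.084, 0.761, -0.643], [0.996, -0.065, 0.052], [-0.002, -0.646, -0.764]]
force: [-0.4, 0.8, -0.9]
opening: 0.092
grasp_force: 30.0
```

```bash
python3 t.py
python3 - <<'E'
from h import *
c=capture("side");c2=capture("wrist")
cv2.imwrite("pics/s5.png",np.hstack([cv2.resize(c["img"][260:460,230:430],(400,400),interpolation=cv2.INTER_CUBIC),cv2.resize(c2["img"],(400,300))[0:300].copy() if 0 else np.pad(cv2.resize(c2["img"],(400,300)),((0,100),(0,0),(0,0)))])[:,:,::-1])
E
```

```text
T [0.479 0.306 0.054] z [-0.643  0.052 -0.764] radius
pos [0.4748 0.3062 0.065 ] shift in target tool axes, units [-0.01  -1.391 -1.841] in current [-0.01  -1.391 -1.841] turn [0. 0. 0.] F [-0.4  0.8 -0.9] op 0.092 t 10.7667
pos [0.4748 0.3062 0.065 ] shift in target tool axes, units [-0.005  0.331  0.195] in current [-0.005  0.331  0.195] turn [0. 0. 0.] F [-0.4  0.8 -0.9] op 0.092 t 10.7667
world up in cur/target tool [-0.002 -0.646 -0.764] [-0.002 -0.646 -0.764] world y in cur [ 0.996 -0.065  0.052]
```

View pics/s5.png

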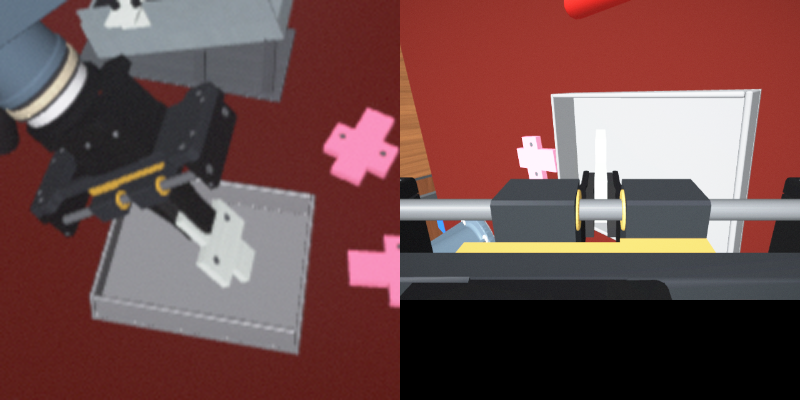

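The plate hangs over the tray interior, foot clear of the walls. Lower to near the floor, open and withdraw.

Emit:
move_arm(
  increments=[
    [[0,0.07,0.09],[0,0,0],1],
    [[0,0.07,0.09],[0,0,0],1],
    [[0,0.05,0.06],[0,0,0],1],
    [[0,0,0],[0,0,0],1],
    [[0,0,0],[0,0,0],1],
  ],
)

```text
time_s: 11.28
position: [0.4759, 0.307, 0.0579]
tcp_rot: [[0.084, 0.763, -0.642], [0.996, -0.064, 0.054], [-0.0, -0.644, -0.765]]
force: [-0.1, 0.2, -0.7]
opening: 0.09
grasp_force: 30.0
```

Emit:
move_arm(
  increments=[
    [[0,0.04,0.05],[0,0,0],1],
    [[0,0,0],[0,0,0],1],
    [[0,0,0],[0,0,0],0.85],
    [[0,0,0],[0,0,0],0.75],
    [[0,0,0],[0,0,0],0.7],
    [[0,0,0],[0,0,0],0.7],
    [[0,0,0],[0,0,0],0.7],
    [[0,0,0],[0,0,0],0.7],
    [[0,0,-0.2],[0,0,0],0.7],
    [[0,0,-0.3],[0,0,0],0.7],
    [[0,0,-0.4],[0,0,0],0.7],
    [[0,0,-0.5],[0,0,0],0.7],
    [[0,0,-0.5],[0,0,0],0.7],
    [[0,0,-0.6],[0,0,0],0.7],
    [[0,0,-0.6],[0,0,0],0.7],
    [[0,0,0],[0,0,0],0.7],
    [[0,0,0],[0,0,0],0.7],
    [[0,0,0],[0,0,0],0.7],
  ],
)

```text
time_s: 12.78
position: [0.5348, 0.3018, 0.1268]
tcp_rot: [[0.084, 0.762, -0.642], [0.996, -0.064, 0.054], [-0.0, -0.645, -0.764]]
force: [-0.7, 0.4, 0.1]
opening: 0.3
grasp_force: 0.0
```

Run:
```python
from h import *
c=capture("side");c2=capture("scene");s=read_state();print(s["position"],s["force"])
cv2.imwrite("pics/s6.png",np.hstack([cv2.resize(i["img"][a:b,l:r],(400,400),interpolation=cv2.INTER_CUBIC) for i,a,b,l,r in((c,210,450,220,460),(c2,160,300,280,420))])[:,:,::-1])
```

```text
[0.53417139 0.3019006  0.12626932] [-0.27558781 -0.5988185  -0.71169751]
```

View pics/s6.png

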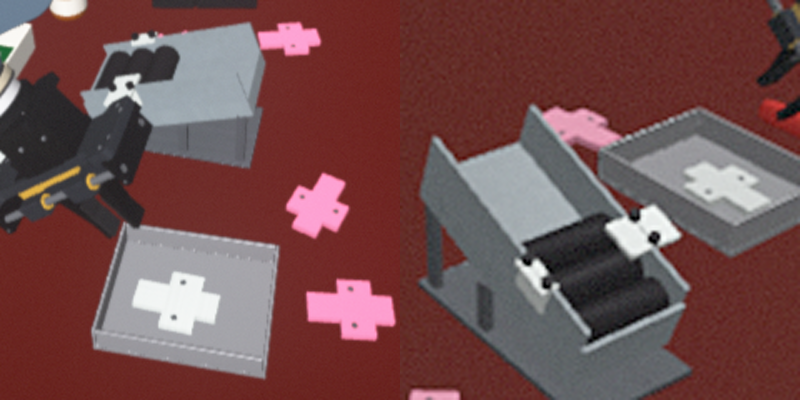

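Run:
```python
from h import *
m=np.load("m.npz")
for n in("scene","side"):
    c=capture(n)
    print(n,[((np.array(d["xy"])*[640,480]).round(1),round(d["confidence"],2)) for d in pinpoint(c,"can0")[:5]])
    print([proj(c,m["p"]+m["Rc"]@np.array([x,0,17.5])/1000).round(1) for x in(-44,-9,26)])
```

```text
scene [(array([353.5, 265.1]), 0.74), (array([338.5, 247.5]), 0.68), (array([347.4, 253.7]), 0.57)]
[array([354.8, 270.1]), array([345.5, 258.6]), array([336.5, 247.3])]
side [(array([286.3, 255.8]), 0.8), (array([316.5, 253.1]), 0.62), (array([299.9, 254.5]), 0.58), (array([199.7, 396.8]), 0.15)]
[array([287.8, 258.1]), array([301.7, 256.3]), array([316.1, 254.4])]
```

The plate lies flat near the middle of the tray. The can detections match the expected rest positions (about -44, -9, +26) in both views. Handing in.

```bash
python3 -c "
from rig import *
print(hand_in())"
```

```text
the job is handed in; nothing more can be done
None
```

The plate was slid free of the keeper and lifted out, and it now lies flat in the reject tray. The three capacitors rolled down in a row against the end stop, and the job is handed in, though no verdict came back.

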